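Aim the detector arm at the jar and clamp it

ROBOT

A 6-joint arm with a two-finger parallel gripper is mounted at the origin on a cart in front of the work surface, level with it; the furniture and walls round the work are solid. World frame = base frame: x ahead of the robot, y to its left, z up, the work surface at z = 0. Lengths are in m, angles in rad, forces in N, time in s.
With the tool pointing down it reaches from about 0.275 to 0.825 m from the base axis. Payload 5.2 kg.
Tool frame: the origin (TCP) lies on the mounting face of the last link; the fingertips stand 186 mm ahead of it and the grasp point (between the pads) lies 167 mm ahead of it; z points along the fingers, y is the direction in which the jaws open and shut (so a half turn about z gives the same grasp; the last joint's range is limited). The gripper opens to 93 mm and grips with 3 to 60 N. Pads are 15 mm wide; open, the fingers measure 128 mm over their backs; the gripper's body (75 mm by 188 mm) begins 65 mm behind the grasp point.
Start: joints at [-1.385, 0.259, 1.535, -0, 1.348, -0.203], TCP at [0.209, -0.509, 0.405] pointing down, gripper open.
Joint ranges: [-3.14, 3.14], [-0.91, 2.08], [0.19, 2.58], [-1.22, 4.36], [0.22, 2.71], [-3.12, 3.12]. Speed limits (rad/s): [2.57, 2.57, 3.14, 3.14, 3.14, 3.14].

INTERFACE

Orientations are given as a unit quaternion [x, y, z, w].
In Python, from cell import monitor, get_image, get_calibration, job gives the robot as it stands. The module is installed in compiled form; this text tells all that it offers.
- The arm moves only by the shell command python3 -m jog 'ROWS' [FORCE]. ROWS is JSON, a list that holds one entry, the list of rows, each a list of 7 numbers: the shift along the world's x, y, z in m, then the turn, a rotation vector about the world's x, y, z in rad, then the opening, from 0 (shut) to 1 (fully open). In form: [[[dx, dy, dz, rx, ry, rz, gripper], ...]]. A call has 1 to 8 rows; each row shifts and turns the pose as measured when the row begins; what a row does not reach is not made up. A row lasts 1/10 s, in which the tool goes at most 50 mm and 8.59 degrees, less where a joint would pass 70% of its speed; a pose out of reach is approached as far as the arm can. A call is refused whole if a number of a shift passes 0.05 or a number of a turn 0.15, either way. A call with a gripper value outside its range is refused whole. The fingers move at their own pace and stop on an object; FORCE is the grip in N (left out, the last holds). Time passes only in rows, so rows that do not move let the fingers close. It gives the time, the measured TCP pose, the force and the opening at its end, in the units of the state.
- monitor.get_state(): the state, without advancing time (a new reading comes with each control period).
- get_image(name): name is "scene" or "top" or "wrist"; returns (picture, depth): 480x640x3 uint8, red, green, blue; 480x640 float32, m along the optical axis (not along the pixel's ray), 0 where there is no reading.
- get_calibration(name): a dict with "intrinsics" (3x3 intrinsics, pixels), "rvec" (rotation vector, rad) and "tvec" (3), from world to camera coordinates, as OpenCV has them. Camera axes: x right, y down, z forward; pixel columns grow to the right and rows downward; lengths in m; the calibration is good to about 2 mm. The wrist camera is an equidistant fisheye: a pixel r from the principal point sees the ray r / f radians off the axis. A picture is of the moment at which its call begins: read the wrist's pose just before it. get_calibration takes no time and is no camera call; for the wrist camera it gives the pose at the moment of the call.
- job.close_job(): hands the job in, once; it reports no verdict.
The state is a dict: "clock": time; "qpos": joint angles; "dq": joint speeds; "effort": joint torques, N m; "tcp_pos": TCP position; "tool_rot": TCP orientation; "force": force on the tool from outside, world axes, zero at the start; "torque": the same for the moment, N m; "opening": finger opening in m.
Only numpy, scipy, OpenCV 4.12 (cv2) and the standard library are available. Lean on these libraries where they do the work, as an engineer would, in place of code of your own. Each camera call takes 0.05 s, during which the arm holds its last target. There are 200 camera calls.

TASK

Push the detector arm of the goniometer round with a fingertip, without grasping it, until its probe points straight at the middle of the wide screw-cap jar. Then push the clamp lever beside it with a fingertip, away from you, all the way round to its stop, leaving the arm aimed at the jar. Do not lift or shift the jar, the two slim vials or the ring-shaped holder that stand round the arm.

Things in the scene. Friction and masses are not known exactly. Their poses are not given: they have to be found in the camera images.
- pivot (a point): Upright axis of the detector arm, 47 mm above the table, on the goniometer stand, fixed to the table: foot plate 12 mm thick, reaching 65 mm to its +x and -x, 85 mm to +y, 175 mm to -y, and a dial of 62 mm radius, top 18 mm above the table. x: arm's direction at joint 0 (roughly away from the robot). A 32 mm black cap over it ends 66 mm above the table.
- muzzle (a point): Front of the probe on the detector arm, 158 mm from the pivot axis, 47 mm above the table; x points along the arm, out of the probe. The arm is a flat bar 22 mm wide, 40 to 54 mm above the table; push its side 30 to 110 mm from the axis. Beyond that is the black probe, 26 mm in diameter. The tail goes 58 mm behind the axis, with a weight up to 70 mm above the table.
- detector_arm (a joint): Angle of the arm about its upright pivot, rad, 0 along x of pivot, growing counterclockwise seen from above; range -1.4 to 1.4. It starts at 1.0 to 1.2, left of all the samples, and stays where it is left; friction about 0.25 N m (about 2.5 N at 100 mm).
- lever_pivot (a point): Upright turning axis of the clamp lever, at the lever's height (43 mm above the table), 120 mm to the right (-y of pivot's frame) of the arm's pivot. A steel boss of 13 mm radius, up to 52 mm above the table, turns about it.
- lever_knob (a point): Centre of the black ball, 22 mm in diameter, at the end of the clamp lever, 76 mm from lever_pivot, 43 mm above the table. The lever is a round steel rod 12 mm thick (37 to 49 mm above the table) from the boss to the ball. Its x axis points from the lever's pivot to the ball.
- clamp_lever (a joint): Angle of the clamp lever, rad, growing counterclockwise from above: at 0 to 0.25 (start, released) it points to the right; pushed away from the robot it turns to its stop at 1.22 (clamped). It stays where it is left; friction 0.15 N m (about 3 N at 55 mm). Clamping does not change the arm's friction.
- jar_centre (a point): Centre, 29 mm above the table, of the wide amber screw-cap jar with a white lid, 54 mm in diameter and 58 mm high, loose on the table: the sample to aim at. The four samples stand in an arc about 200 mm from the arm's pivot, 30 degrees apart, in any order.
- vial_w_centre (a point): Centre, 31 mm above the table, of a slim glass vial with a white cap, 28 mm in diameter and 63 mm high, loose in the arc of samples; not to be moved.
- vial_k_centre (a point): Centre, 31 mm above the table, of a slim glass vial with a black cap, 28 mm in diameter and 63 mm high, loose in the arc of samples; not to be moved.
- holder_centre (a point): Centre, 11 mm above the table, of the low ring-shaped sample holder, 66 mm in diameter and 22 mm high, loose in the arc of samples; not to be moved.
Things that resemble listed ones, but are neither listed nor needed, are in the scene too. Of the things like the part that bears jar_centre, leave any that is black; of the rest the smaller one is meant.

How it is judged:
By the outcome, as a careful person would: the job done as asked, in the order asked, and still so for the second after the job is handed in, with the robot touching nothing.
It also fails if it takes over 64 s, if anything falls off the work surface, if the arm or the gripper's body presses on something with over 40 N, if the wrist force passes 120 N, or if a joint passes its speed limit or range.

## Working session

There is one attempt and no reset: what is moved stays moved. The work goes in short steps, Python scripts to look and compute and a shell command to move; the robot and the scene stay as the last step left them, time stands still between calls to the robot, and variables do not carry over. Pictures are saved under pics/ and viewed, about 8 in all and at most 12, crops included, and the job is handed in when it is done.

```bash
mkdir -p pics; cat > h.py <<'E'
import numpy as np,cv2
from cell import monitor,get_image,get_calibration,job
def cast(name,uv,z):
    c=get_calibration(name);K=np.array(c["intrinsics"],float);R=cv2.Rodrigues(np.array(c["rvec"],float))[0];t=np.array(c["tvec"],float).ravel()
    uv=np.atleast_2d(uv).astype(float)
    d=np.c_[(uv-[K[0,2],K[1,2]])/[K[0,0],K[1,1]],np.ones(len(uv))]@R
    o=-R.T@t
    return o+d*((z-o[2])/d[:,2])[:,None]
def cloud(name,dep):
    c=get_calibration(name);K=np.array(c["intrinsics"],float);R=cv2.Rodrigues(np.array(c["rvec"],float))[0];t=np.array(c["tvec"],float).ravel()
    v,u=np.mgrid[:480,:640]
    p=np.stack([(u-K[0,2])/K[0,0]*dep,(v-K[1,2])/K[1,1]*dep,dep],-1)
    return (p-t)@R
E
python3 - <<'E'
from h import *
for n in("top","scene"):
    i,d=get_image(n);cv2.imwrite(f"pics/{n}0.png",i[:,:,::-1]);np.savez(f"pics/{n}0.npz",i=i,d=d);print(n,get_calibration(n))
s=monitor.get_state();print(s)
E
```

```text
top {'intrinsics': array([[597.13504224,   0.        , 317.23284634],
       [  0.        , 597.13504224, 238.96359665],
       [  0.        ,   0.        ,   1.        ]]), 'rvec': array([ 2.14327387, -2.15018571,  0.13817839]), 'tvec': array([-0.07287379,  0.58238506,  1.24530036])}
scene {'intrinsics': array([[508.83636904,   0.        , 317.43877681],
       [  0.        , 508.83636904, 247.72097304],
       [  0.        ,   0.        ,   1.        ]]), 'rvec': array([ 1.96072819, -0.42238071,  0.27406333]), 'tvec': array([-0.55397241,  0.11814219,  0.87601757])}
{'clock': 0.1, 'qpos': array([-1.38480002e+00,  2.59243737e-01,  1.53594120e+00, -2.42056563e-05,
        1.34800890e+00, -2.02816978e-01]), 'dq': array([ 0.0020916 , -0.00102459, -0.00526091, -0.00056047,  0.00013508,
        0.00093757]), 'effort': array([ 3.26358590e-03, -4.38207793e+01, -2.84644639e+01,  7.22512160e-02,
        3.62031616e-02, -4.43862768e-05]), 'tcp_pos': array([ 0.20847313, -0.50875421,  0.40402783]), 'tool_rot': array([ 9.81161636e-01,  1.93186962e-01, -5.06798985e-06, -8.00662118e-04]), 'force': array([-0.04905492,  0.74268685, -0.4541462 ]), 'torque': array([-0.04614004,  0.04458231, -0.02708685]), 'opening': 0.09301601288486223}
```

View pics/top0.png

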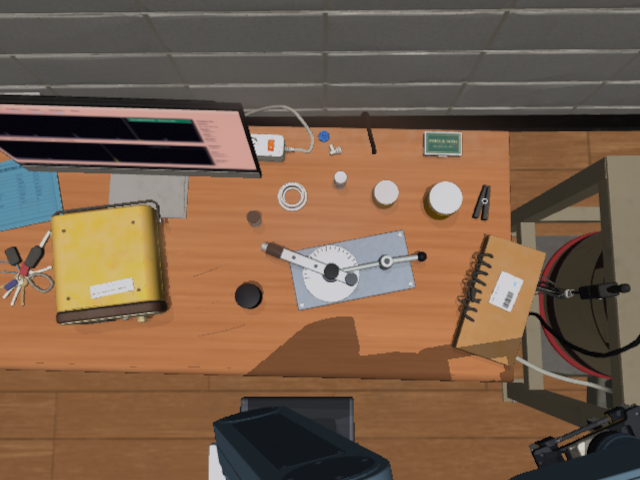

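View pics/scene0.png

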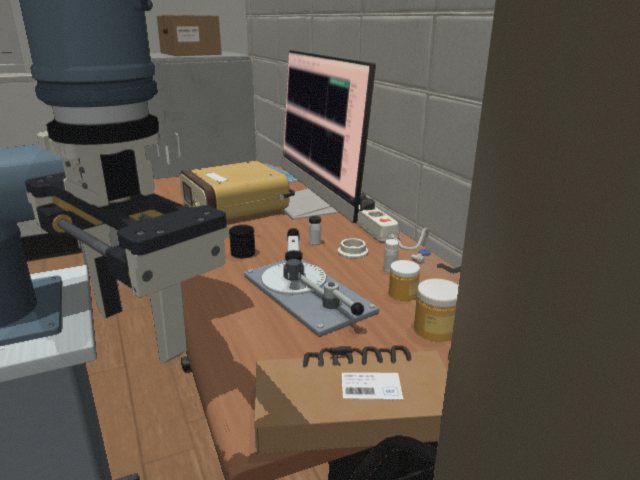

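The top view shows three jar-like things: black at (249,295), amber at (386,194), and a larger amber one at (443,199). Black is excluded, and of the other two the smaller at (386,194) is meant. It also fits the 30° arc with the vials at (254,218) and (340,180) and the holder at (292,196). Next I measure positions and confirm the jar in a crop.

```bash
python3 - <<'E'
from h import *
z=np.load("pics/top0.npz");i,d=z["i"],z["d"];P=cloud("top",d)
hsv=cv2.cvtColor(i,cv2.COLOR_RGB2HSV);H,S,V=[hsv[...,k].astype(int) for k in range(3)]
def blob(m,box,zc,nm):
    x0,y0,x1,y1=box;k=np.zeros_like(m);k[y0:y1,x0:x1]=m[y0:y1,x0:x1]
    n,l,st,ce=cv2.connectedComponentsWithStats(k.astype(np.uint8));j=1+np.argmax(st[1:,4])
    c,r=cv2.minEnclosingCircle(np.argwhere(l==j)[:,::-1].astype(np.float32))
    p=cast("top",c,zc)[0];e=cast("top",[c[0]+r,c[1]],zc)[0]
    print(nm,c,r,st[j,4],p.round(4),"diam",2*np.linalg.norm(e-p).round(4),"medz",np.nanmedian(P[l==j][:,2]).round(4),"cen",cast("top",ce[j],zc)[0].round(4));return p
w=(S<60)&(V>150);b=V<70
jar=blob(w,(365,175,405,212),.058,"jar");blob(w,(420,175,465,225),.08,"bigjar")
blob(w,(325,165,352,192),.063,"vialw");blob(w,(270,175,312,215),.022,"holder");blob(b|(V<110),(242,205,265,230),.063,"vialk")
pv=blob(b,(320,262,342,283),.066,"cap");kn=blob(b,(412,248,430,266),.043,"knob")
blob(b,(255,238,275,260),.047,"probe")
h=P[...,2];
for nm,bx in(("arm",(270,240,325,275)),):
    x0,y0,x1,y1=bx;m=(h[y0:y1,x0:x1]>.034);q=P[y0:y1,x0:x1][m];print(nm,len(q),q.mean(0),cv2.fitLine(q[:,:2].astype(np.float32),2,0,.01,.01).ravel())
m=w&(h<.03)&(h>.008);
c=i[150:320,230:470];cv2.imwrite("pics/crop.png",cv2.resize(c[:,:,::-1],None,fx=3.3,fy=3.3,interpolation=cv2.INTER_CUBIC))
print(cast("top",[[386,262]],.05), cast("top",[[302,308],[413,288],[408,231],[290,253]],.012))
E
```

```text
jar (385.80255126953125, 191.85350036621094) 12.28661823272705 467 [ 0.6809 -0.222   0.058 ] diam 0.0526 medz 0.0588 cen [ 0.6813 -0.2224  0.058 ]
bigjar (445.6666564941406, 197.3333282470703) 16.54969596862793 852 [ 0.6638 -0.345   0.08  ] diam 0.0694 medz 0.0786 cen [ 0.664 -0.345  0.08 ]
vialw (340.1666564941406, 176.8333282470703) 6.222829818725586 123 [ 0.7131 -0.1244  0.063 ] diam 0.0266 medz 0.063 cen [ 0.7134 -0.1246  0.063 ]
holder (292.125, 196.125) 14.71510124206543 426 [ 0.6801 -0.0195  0.022 ] diam 0.0648 medz 0.0091 cen [ 0.6798 -0.0192  0.022 ]
vialk (253.5, 218.0) 7.632268905639648 141 [0.6244 0.0603 0.063 ] diam 0.0324 medz 0.0621 cen [0.6263 0.0607 0.063 ]
cap (331.0, 271.5) 7.762187480926514 172 [ 0.5097 -0.1036  0.066 ] diam 0.0324 medz 0.0663 cen [ 0.5103 -0.103   0.066 ]
knob (421.0, 256.0) 4.472236156463623 65 [ 0.5441 -0.2962  0.043 ] diam 0.019 medz 0.0517 cen [ 0.5442 -0.2967  0.043 ]Traceback (most recent call last):
  File "<stdin>", line 14, in <module>
  File "<stdin>", line 6, in blob
    return _wrapfunc(a, 'argmax', axis=axis, out=out, **kwds)
    return bound(*args, **kwds)
ValueError: attempt to get argmax of an empty sequence
```

```bash
python3 - <<'E'
from h import *
z=np.load("pics/top0.npz");i,d=z["i"],z["d"];P=cloud("top",d);h=P[...,2]
c=i[150:320,230:470];cv2.imwrite("pics/crop.png",cv2.resize(c[:,:,::-1],None,fx=3.3,fy=3.3,interpolation=cv2.INTER_CUBIC))
x0,y0,x1,y1=255,235,322,278
m=(h[y0:y1,x0:x1]>.034);q=P[y0:y1,x0:x1][m];l=cv2.fitLine(q[:,:2].astype(np.float32),2,0,.01,.01).ravel();print("arm",len(q),l,np.arctan2(-l[1]*np.sign(l[1])*-1,-l[0] if l[1]<0 else l[0]))
print("lever",cast("top",[[386,261]],.052), cast("top",[[302,308],[413,288],[408,231],[290,253]],.012))
pv=np.array([.510,-.103]);print("muzzle pt",np.sort(np.linalg.norm(q[:,:2]-pv,axis=1))[-5:])
E
```

```text
arm 702 [ 0.51568985  0.85677534  0.5403433  -0.02176884] 1.0289837
lever [[ 0.53277282 -0.22037091  0.052     ]] [[ 0.43523927 -0.04115655  0.012     ]
 [ 0.47769878 -0.28214498  0.012     ]
 [ 0.60286569 -0.27422508  0.012     ]
 [ 0.55511128 -0.01474435  0.012     ]]
muzzle pt [0.15684621 0.15694187 0.15697521 0.15699421 0.15781611]
```

View pics/crop.png

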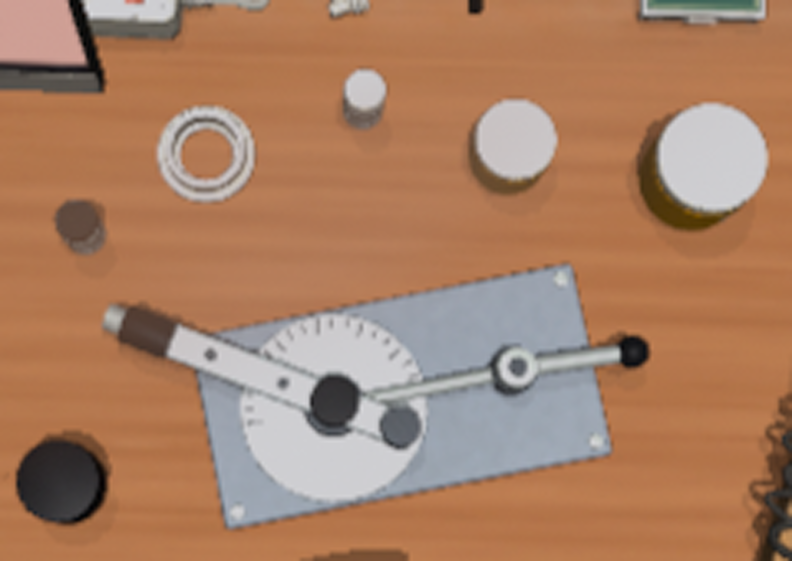

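```bash
python3 -m jog '[[[0.024,0.042,0,0,0,0.069,0],[0.024,0.042,0,0,0,0.069,0],[0.024,0.042,0,0,0,0.069,0],[0.024,0.042,0,0,0,0.069,0],[0.024,0.042,0,0,0,0.069,0],[0.024,0.042,0,0,0,0.069,0],[0.024,0.042,0,0,0,0.069,0],[0.024,0.042,0,0,0,0.069,0]]]'
python3 - <<'E'
from h import *
p=cast("top",[[263.9,247]],.047)[0];b=cast("top",[249,294],.058)[0];print(p,np.arctan2(p[1]+.103,p[0]-.51),b)
E
```

```text
clock: 0.9
tcp_pos: [0.4006, -0.1655, 0.4002]
tool_rot: [0.889, 0.457, -0.001, -0.002]
force: [0.6, -0.6, 0.1]
opening: 0.0336
[0.56422473 0.03920547 0.047     ] 1.2065028961883528 [0.46370954 0.06843388 0.058     ]
```

```bash
python3 -m jog '[[[0.024,0.0395,0,0,0,0.066,0],[0.024,0.0395,0,0,0,0.066,0],[0.024,0.0395,0,0,0,0.066,0],[0.024,0.0395,0,0,0,0.066,0],[0,0,-0.045,0,0,0,0],[0,0,-0.045,0,0,0,0],[0,0,-0.045,0,0,0,0],[0,0,-0.03,0,0,0,0]]]'
```

```text
clock: 1.7
tcp_pos: [0.502, 0.0086, 0.2345]
tool_rot: [0.814, 0.581, 0.004, 0.002]
force: [0.2, 0.3, -0.5]
opening: 0.0007
```

```bash
python3 -m jog '[[[0.001,-0.012,-0.017,0,0,-0.02,0],[0.001,0,-0.001,0,0,0,0],[0.0122,0,0,0,0,-0.13,0],[0.0123,-0.0017,0,0,0,-0.13,0],[0.0119,-0.0033,0,0,0,-0.13,0],[0.0113,-0.0047,0,0,0,-0.13,0]]]'
```

```text
clock: 2.3
tcp_pos: [0.5476, -0.0097, 0.211]
tool_rot: [0.942, 0.335, -0.002, -0.006]
force: [-2.0, 2.3, -1.6]
opening: 0.0006
```

```bash
python3 -m jog '[[[0.0102,-0.0078,0.002,0,0,-0.09,0],[0.0108,-0.0069,0.001,0,0,-0.1,0],[0.0097,-0.0083,0,0,0,-0.1,0],[0.0085,-0.0094,0,0,0,-0.1,0],[0.0073,-0.0105,0,0,0,-0.1,0],[0.0058,-0.0113,0,0,0,-0.1,0],[0.0043,-0.0115,0,0,0,-0.1,0]]]'
```

```text
clock: 3.0
tcp_pos: [0.6032, -0.0698, 0.2168]
tool_rot: [1.0, -0.017, -0.004, -0.014]
force: [-1.6, 3.2, -2.6]
opening: 0.0
```

```bash
python3 -m jog '[[[0.0022,-0.0109,0,0,0,-0.09,0],[0.0019,-0.0106,0,0,0,-0.09,0],[0.0007,-0.0107,0,0,0,-0.09,0],[-0.0005,-0.0108,0,0,0,-0.08,0],[0,0,0,0,0,0,0]]]'; python3 - <<'E'
from h import *
i,d=get_image("top");cv2.imwrite("pics/top1.png",cv2.resize(i[150:330,220:480,::-1],None,fx=3,fy=3));np.savez("pics/top1.npz",i=i,d=d)
s=monitor.get_state();print(s["tcp_pos"],s["tool_rot"],s["force"])
E
```

```text
clock: 3.5
tcp_pos: [0.6085, -0.1109, 0.2202]
tool_rot: [0.98, -0.198, -0.002, -0.018]
force: [-0.2, 1.1, 0.3]
opening: 0.0004
[ 0.60852221 -0.11035982  0.22029063] [ 0.98026324 -0.19687467 -0.00183073 -0.01791647] [ 0.64301929 -0.3039455   0.19099362]
```

View pics/top1.png

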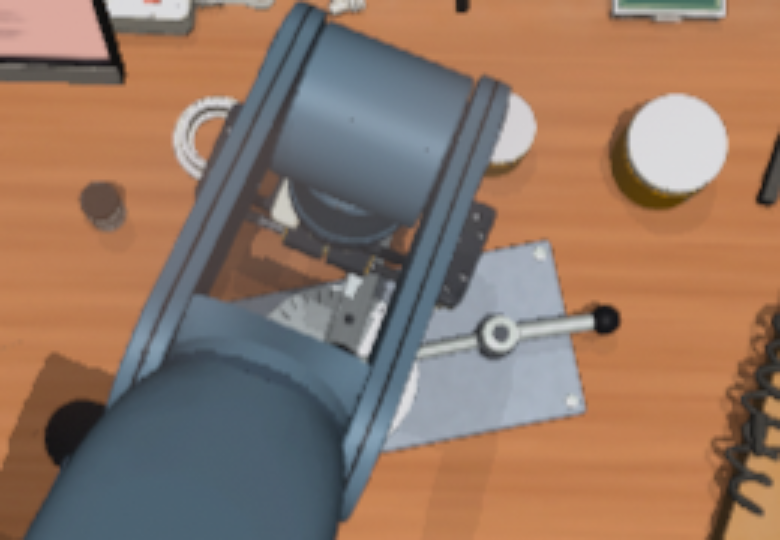

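The top view at 3.5 s shows the robot's forearm covering the detector arm. Jar (about (517,130) in the crop), vial and holder are unmoved. I advance a little and use the wrist and scene cameras.

```bash
python3 -m jog '[[[-0.001,-0.0068,-0.003,0,0,-0.07,0],[-0.001,-0.0072,-0.001,0,0,-0.07,0],[0,0,0,0,0,0,0]]]'; python3 - <<'E'
from h import *
s=monitor.get_state();print(s["tcp_pos"],s["tool_rot"],s["force"])
i,d=get_image("wrist");c=get_calibration("wrist");np.savez("pics/w1.npz",i=i,d=d,**c);print(c)
j,d=get_image("scene")
cv2.imwrite("pics/ws1.png",np.vstack([cv2.resize(i,(480,360)),cv2.resize(j[170:350,230:470],(320,240))[:, :] if 0 else cv2.copyMakeBorder(cv2.resize(j[190:350,230:470],(360,240)),0,0,0,120,0)])[:,:,::-1])
E
```

```text
clock: 3.85
tcp_pos: [0.6073, -0.122, 0.2188]
tool_rot: [0.965, -0.263, 0.001, -0.019]
force: [-0.9, 0.9, 0.7]
opening: 0.0004
[ 0.60730329 -0.12201313  0.21882822] [ 9.64591506e-01 -2.63071299e-01  7.35500958e-04 -1.88726787e-02] [-0.86388485  0.93147258  0.72635936]
{'intrinsics': array([[371.64829954,   0.        , 320.85787512],
       [  0.        , 371.64829954, 246.14635352],
       [  0.        ,   0.        ,   1.        ]]), 'rvec': array([-1.49001993,  2.58738034,  0.43778233]), 'tvec': array([0.21164196, 0.57745937, 0.38780464])}
```

View pics/ws1.png

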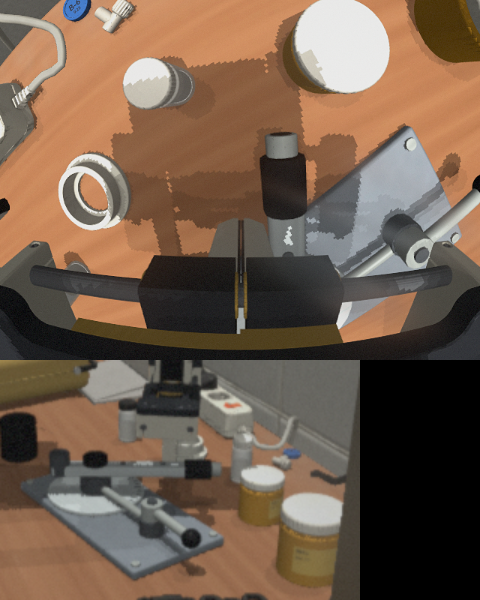

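The wrist view shows the probe at (282,175) pointing left of the jar lid at (340,45), so there is more to push. I measure both from this view.

```bash
cat >> h.py <<'E'
def wcast(c,uv,z):
    K=c["intrinsics"];R=cv2.Rodrigues(c["rvec"])[0];t=c["tvec"].ravel();uv=np.atleast_2d(uv).astype(float)
    q=(uv-[K[0,2],K[1,2]])/K[0,0];r=np.linalg.norm(q,axis=1,keepdims=True)
    d=np.c_[q/np.maximum(r,1e-9)*np.sin(r),np.cos(r)]@R;o=-R.T@t
    return o+d*((z-o[2])/d[:,2])[:,None]
def aim(f,jx,px,pv=np.array([.510,-.103])):
    z=np.load(f);i=z["i"];c={k:z[k] for k in("intrinsics","rvec","tvec")}
    hsv=cv2.cvtColor(i,cv2.COLOR_RGB2HSV);H,S,V=[hsv[...,k].astype(int) for k in range(3)]
    m=((S<50)&(V>165)).astype(np.uint8);n,l,st,ce=cv2.connectedComponentsWithStats(m)
    j=l[jx[1],jx[0]];q=wcast(c,np.argwhere(l==j)[:,::-1],.058)[:,:2].astype(np.float32)
    jar,r=cv2.minEnclosingCircle(q);print("jar",jar,"diam",2*r,"mean",q.mean(0))
    m=((V<60)).astype(np.uint8);x0,y0,x1,y1=px;k=np.zeros_like(m);k[y0:y1,x0:x1]=m[y0:y1,x0:x1]
    L=[]
    for y in range(y0,y1):
        xs=np.where(k[y])[0]
        if len(xs)>10:L.append([(xs.min()+xs.max())/2,y])
    p=wcast(c,L,.047)[:,:2];l=cv2.fitLine(p.astype(np.float32),cv2.DIST_HUBER,0,.001,.001).ravel()
    if l[0]<0:l[:2]*=-1
    a=np.arctan2(l[1],l[0]);v=p.mean(0)-pv;jd=np.array(jar)-pv
    print("probe",p[0],p[-1],"axis ang",a,"from pivot",np.arctan2(v[1],v[0]),"jar ang",np.arctan2(jd[1],jd[0]))
    w=np.array(jar)-l[2:];print("lateral miss of axis line at jar (+ = jar to left), m",l[0]*w[1]-l[1]*w[0],"pivot off line",np.cross(l[:2],pv-l[2:]))
E
python3 -W ignore -c "
from h import *
aim('pics/w1.npz',(453,60),(340,212,415,285))"
```

```text
jar (0.682551920413971, -0.21915793418884277) diam 0.05264686048030853 mean [ 0.6824086  -0.21841644]
probe [ 0.64223848 -0.16094445] [ 0.61253116 -0.14707996] axis ang -0.43293357 from pivot -0.40975956240091893 jar ang -0.5924960255980486
lateral miss of axis line at jar (+ = jar to left), m -0.036019854235796345 pivot off line -0.0029704352977981824
```

```bash
python3 -m jog '[[[-0.0015,-0.0064,-0.002,0,0,-0.05,0],[-0.002,-0.0067,-0.001,0,0,-0.05,0],[0,0,0,0,0,0,0]]]'; python3 - <<'E'
from h import *
i,d=get_image("wrist");c=get_calibration("wrist");np.savez("pics/w2.npz",i=i,d=d,**c)
cv2.imwrite("pics/w2.png",i[:,:,::-1])
E
```

```text
clock: 4.25
tcp_pos: [0.6047, -0.1326, 0.2173]
tool_rot: [0.951, -0.307, 0.003, -0.019]
force: [-0.8, 0.1, -0.4]
opening: 0.0005
```

View pics/w2.png

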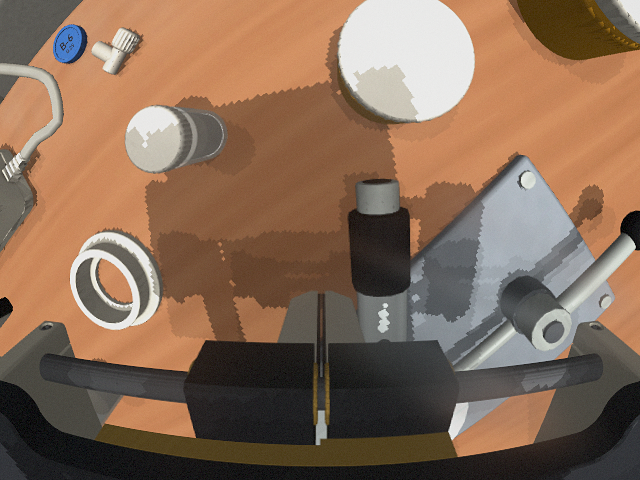

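The probe at (380,245) now points slightly left of the lid centre (406,58).

```bash
sed -i 's/V>165/V>140/' h.py; python3 -W ignore -c "
from h import *
aim('pics/w2.npz',(430,40),(340,215,415,285))"
```

```text
jar (0.682378888130188, -0.21926839649677277) diam 0.05252809077501297 mean [ 0.6816938  -0.21837358]
probe [ 0.63506738 -0.17454466] [ 0.60836102 -0.15855019] axis ang -0.54379433 from pivot -0.5165884811316822 jar ang -0.5934014526943668
lateral miss of axis line at jar (+ = jar to left), m -0.013815436105210743 pivot off line -0.003505108955721585
```

```bash
python3 -m jog '[[[-0.0012,-0.0038,-0.001,0,0,-0.02,0],[-0.0012,-0.0038,0,0,0,-0.02,0],[0,0,0,0,0,0,0]]]'; python3 -W ignore - <<'E'
from h import *
i,d=get_image("wrist");c=get_calibration("wrist");np.savez("pics/w3.npz",i=i,d=d,**c)
cv2.imwrite("pics/w3.png",i[:,:,::-1])
aim('pics/w3.npz',(430,40),(345,220,415,285))
E
```

```text
clock: 4.6
tcp_pos: [0.6025, -0.1388, 0.2167]
tool_rot: [0.946, -0.325, 0.003, -0.02]
force: [0.3, 0.1, -0.5]
opening: 0.0003
jar (0.6821436882019043, -0.21975328028202057) diam 0.05237439274787903 mean [ 0.6815366  -0.21894105]
probe [ 0.6296074  -0.18099955] [ 0.60577013 -0.16481627] axis ang -0.59417415 from pivot -0.5763649559161386 jar ang -0.5959663834404689
lateral miss of axis line at jar (+ = jar to left), m -0.0027018342102884674 pivot off line -0.0023290452904716832
```

```bash
python3 -m jog '[[[0.013,0.02,0.002,0,0,0,0],[0,0,0.03,0,0,0,0],[0,0,0.045,0,0,0,0],[0,0,0.045,0,0,0,0],[-0.03,-0.033,0.02,0,0,0,0],[-0.035,-0.035,0,0,0,0,0],[-0.035,-0.035,0,0,0,0,0],[-0.035,-0.035,0,0,0,0,0]]]'; python3 -m jog '[[[-0.035,-0.035,0,0,0,0,0],[-0.035,-0.035,0,0,0,0,0],[-0.035,-0.035,0,0,0,0,0],[-0.03,-0.035,0,0,0,0,0],[0,0,0,0,0,0,0]]]';  python3 -W ignore - <<'E'
from h import *
i,d=get_image("top");np.savez("pics/t2.npz",i=i,d=d)
cv2.imwrite("pics/t2.png",cv2.resize(i[150:330,220:480,::-1],None,fx=3,fy=3,interpolation=cv2.INTER_CUBIC))
E
```

```text
clock: 5.45
tcp_pos: [0.4794, -0.2564, 0.3629]
tool_rot: [0.948, -0.318, 0.004, -0.017]
force: [1.1, -0.8, 0.3]
opening: 0.0006
clock: 5.95
tcp_pos: [0.3367, -0.4023, 0.3641]
tool_rot: [0.947, -0.32, 0.005, -0.013]
force: [0.0, 0.7, -0.6]
opening: 0.0004
```

View pics/t2.png

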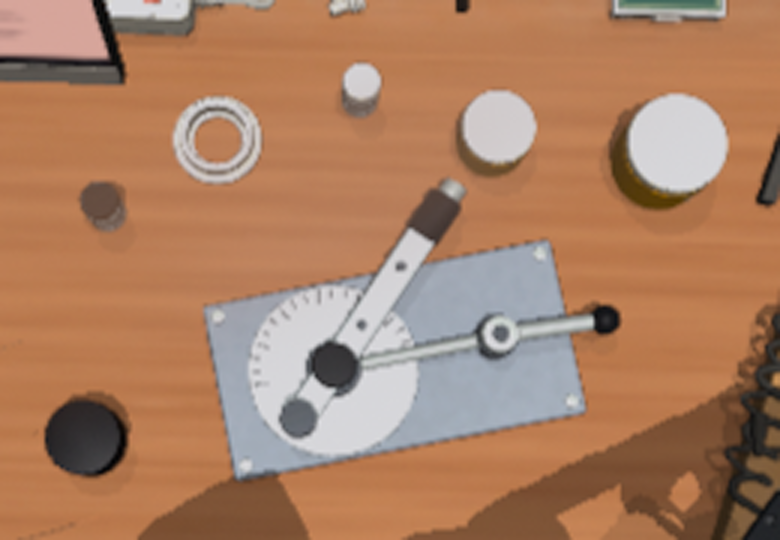

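```bash
cat >> h.py <<'E'
def topaim(f):
    z=np.load(f);i=z["i"];f=6
    b=cv2.resize(i[150:330,220:480],None,fx=f,fy=f,interpolation=cv2.INTER_CUBIC)
    hsv=cv2.cvtColor(b,cv2.COLOR_RGB2HSV).astype(int);S,V=hsv[...,1],hsv[...,2]
    def cen(m,x0,y0,x1,y1,zc):
        k=np.zeros(m.shape,np.uint8);k[2*y0:2*y1,2*x0:2*x1]=m[2*y0:2*y1,2*x0:2*x1];n,l,st,ce=cv2.connectedComponentsWithStats(k);j=1+np.argmax(st[1:,4])
        return cast("top",(ce[j]+.5)/f-.5+[220,150],zc)[0][:2],st[j,4]
    cap,_=cen(V<70,300,335,365,395,.066);pr,a=cen((V<110),400,170,475,250,.056);jar,_=cen((S<60)&(V>150),450,80,545,165,.058)
    wt,_=cen((V<130),270,385,322,445,.070)
    bolts=[cast("top",np.array(x)/3-.33+[220,150],.054)[0][:2] for x in((401,266),(361,325))]
    an=lambda p,q:np.arctan2(q[1]-p[1],q[0]-p[0])
    print("cap",cap,"probe",pr,a,"jar",jar,"wt",wt)
    print("arm: cap-probe",an(cap,pr),"wt-probe",an(wt,pr),"wt-cap",an(wt,cap),"bolts",an(bolts[1],bolts[0]),"cap-bolt",an(cap,bolts[0]),"jar",an(cap,jar), "jar(pv)",an(np.array([.510,-.1035]),jar))
E
python3 -W ignore -c "
from h import *
topaim('pics/t2.npz')"
```

```text
cap [ 0.5102123  -0.10326801] probe [ 0.61719892 -0.1755876 ] 6570 jar [ 0.68110156 -0.2221591 ] wt [ 0.47298729 -0.07814841]
arm: cap-probe -0.5944147741872841 wt-probe -0.5942084972674859 wt-cap -0.5936153262619924 bolts -0.5998160003929875 cap-bolt -0.5981158160857148 jar -0.6078477424884349 jar(pv) -0.6063508642910947
```

The top view shows the arm aimed just left of the jar centre, with the jar lid at (498,128) and the probe at (437,215) in the crop. All samples are unmoved. Both cameras agree that about 0.013 rad is missing, so I go back for a small nudge.

```bash
python3 -m jog '[[[0.035,0.0365,0,0,0,0,0],[0.035,0.0365,0,0,0,0,0],[0.035,0.0365,0,0,0,0,0],[0.035,0.0365,0,0,0,0,0],[0.035,0.0365,0,0,0,0,0],[0.035,0.0365,0,0,0,0,0],[0.035,0.0365,0,0,0,0,0],[0.02,0.02,0,0,0,0,0]]]'; python3 -m jog '[[[0,0,0,0,0,0,0]]]'
```

```text
clock: 6.8
tcp_pos: [0.5997, -0.1201, 0.3639]
tool_rot: [0.947, -0.321, 0.005, -0.014]
force: [-0.4, -0.6, -0.0]
opening: 0.0004
clock: 6.9
tcp_pos: [0.6018, -0.1154, 0.3635]
tool_rot: [0.948, -0.318, 0.005, -0.015]
force: [-1.0, -0.9, 0.3]
opening: 0.0003
```

```bash
python3 -m jog '[[[0.016,0.001,0,0,0,0,0],[0,0,0,0,0,0,0],[0,0,-0.045,0,0,0,0],[0,0,-0.04,0,0,0,0],[0,0,-0.035,0,0,0,0],[0,0,-0.015,0,0,0,0],[0,0,0,0,0,0,0]]]'
```

```text
clock: 7.6
tcp_pos: [0.6136, -0.1105, 0.2259]
tool_rot: [0.949, -0.314, 0.005, -0.013]
force: [0.2, 0.2, -0.2]
opening: 0.0003
```

```bash
python3 -m jog '[[[0,0,-0.008,0,0,-0.02,0],[-0.004,-0.012,0,0,0,0,0],[-0.003,-0.009,0,0,0,0,0],[0,0,0,0,0,0,0]]]'
```

```text
clock: 8.0
tcp_pos: [0.6057, -0.1343, 0.2207]
tool_rot: [0.946, -0.324, 0.007, -0.013]
force: [1.0, -0.5, 0.0]
opening: 0.0004
```

```bash
python3 -m jog '[[[-0.001,-0.003,0,0,0,0,0],[0,0,0,0,0,0,0]]]';python3 -W ignore - <<'E'
from h import *
i,d=get_image("wrist");c=get_calibration("wrist");np.savez("pics/w4.npz",i=i,d=d,**c)
aim('pics/w4.npz',(430,40),(345,220,415,285))
E
```

```text
clock: 8.2
tcp_pos: [0.6049, -0.1386, 0.2224]
tool_rot: [0.946, -0.325, 0.008, -0.013]
force: [0.2, -0.1, -0.8]
opening: 0.0005
jar (0.6823797225952148, -0.21957753598690033) diam 0.052361294627189636 mean [ 0.6823137  -0.21928029]
probe [ 0.63171604 -0.18234953] [ 0.60705523 -0.16543244] axis ang -0.60015327 from pivot -0.5755873188718214 jar ang -0.5946307897685407
lateral miss of axis line at jar (+ = jar to left), m -0.0021134776115996345 pivot off line -0.0032626818754612416
```

```bash
python3 -m jog '[[[-0.0012,-0.0018,-0.003,0,0,0,0],[0,0,0,0,0,0,0]]]';python3 -m jog '[[[-0.0005,-0.0007,0,0,0,0,0],[0,0,0,0,0,0,0]]]';python3 -W ignore - <<'E'
from h import *
i,d=get_image("wrist");c=get_calibration("wrist");np.savez("pics/w5.npz",i=i,d=d,**c)
aim('pics/w5.npz',(430,40),(345,220,415,285))
E
```

```text
clock: 8.45
tcp_pos: [0.6043, -0.1399, 0.22]
tool_rot: [0.946, -0.325, 0.009, -0.013]
force: [-0.5, -0.6, -0.2]
opening: 0.0005
clock: 8.65
tcp_pos: [0.604, -0.1402, 0.22]
tool_rot: [0.946, -0.324, 0.009, -0.013]
force: [0.3, 0.4, -0.1]
opening: 0.0006
jar (0.6820354461669922, -0.21976128220558167) diam 0.05238603800535202 mean [ 0.6820814  -0.21948598]
probe [ 0.63104237 -0.18502638] [ 0.60714612 -0.16790981] axis ang -0.6139844 from pivot -0.5921850733834729 jar ang -0.5962904537161231
lateral miss of axis line at jar (+ = jar to left), m 0.0007369695983765467 pivot off line -0.0029416933612496227
```

```bash
python3 -m jog '[[[0.013,0.02,0.002,0,0,0,0],[0,0,0.03,0,0,0,0],[0,0,0.045,0,0,0,0],[0,0,0.045,0,0,0,0],[-0.03,-0.033,0.02,0,0,-0.09,0],[-0.03,-0.035,0,0,0,-0.09,0],[-0.03,-0.035,0,0,0,-0.09,0],[-0.03,-0.035,0,0,0,-0.09,0]]]'; python3 -m jog '[[[-0.03,-0.035,0,0,0,-0.09,0],[-0.03,-0.035,0,0,0,-0.09,0],[-0.03,-0.035,0,0,0,-0.09,0],[-0.03,-0.035,0,0,0,-0.09,0],[0,0,0,0,0,0,0]]]';  python3 -W ignore - <<'E'
from h import *
i,d=get_image("top");np.savez("pics/t3.npz",i=i,d=d);topaim("pics/t3.npz")
V=i.max(2)
k=np.argwhere(V[248:266,412:430]<70)+[248,412];print("knob",cast("top",k.mean(0)[::-1],.045))
E
```

```text
clock: 9.5
tcp_pos: [0.4947, -0.2556, 0.365]
tool_rot: [0.872, -0.489, 0.009, -0.011]
force: [0.4, -0.8, 0.4]
opening: 0.0008
clock: 10.0
tcp_pos: [0.3651, -0.4035, 0.3654]
tool_rot: [0.764, -0.645, 0.011, -0.007]
force: [0.2, 0.7, 0.1]
opening: 0.0004
cap [ 0.51022941 -0.10327703] probe [ 0.61599016 -0.17721535] 6552 jar [ 0.68107854 -0.22213405] wt [ 0.4734185  -0.07772959]
arm: cap-probe -0.6101279437010967 wt-probe -0.6092444609971979 wt-cap -0.6067000730077026 bolts -0.5998160003929875 cap-bolt -0.5981411828371279 jar -0.6078234736664851 jar(pv) -0.6063149991925285
knob [[ 0.54397658 -0.29636052  0.045     ]]
```

The arm is at -0.609 rad against the jar at -0.607, so the aim is good. Next is the lever.

```bash
python3 -m jog '[[[0.029,0.03,0,0,0,0,0],[0.029,0.03,0,0,0,0,0],[0.029,0.03,0,0,0,0,0],[0.025,0.025,0,0,0,0,0],[0,0,0,0,0,0,0]]]';python3 -m jog '[[[0,0,-0.045,0,0,0,0],[0,0,-0.045,0,0,0,0],[0,0,-0.035,0,0,0,0],[0,0,-0.015,0,0,0,0],[0,0,0,0,0,0,0]]]'
```

```text
clock: 10.55
tcp_pos: [0.4822, -0.2795, 0.3644]
tool_rot: [0.765, -0.644, 0.01, -0.009]
force: [-0.2, 0.1, 0.2]
opening: 0.0007
clock: 11.05
tcp_pos: [0.484, -0.2735, 0.2218]
tool_rot: [0.77, -0.638, 0.012, -0.009]
force: [-0.1, 0.3, 0.1]
opening: 0.0001
```

```bash
python3 -m jog '[[[0.012,-0.003,-0.006,0,0,0,0],[0.016,-0.001,0,0,0,0,0],[0.0077,-0.0015,0,0,0,0.1,0],[0.0077,-0.0004,0,0,0,0.11,0],[0.0078,0.0006,0,0,0,0.13,0],[0.0076,0.0016,0,0,0,0.13,0]]]'
```

```text
clock: 11.65
tcp_pos: [0.5469, -0.2787, 0.219]
tool_rot: [0.902, -0.432, 0.009, -0.01]
force: [-2.6, -1.1, -1.9]
opening: 0.0009
```

```bash
python3 -m jog '[[[0.0073,0.0026,-0.002,0,0,0.12,0],[0.0071,0.0032,-0.001,0,0,0.12,0],[0.0066,0.0041,-0.001,0,0,0.12,0],[0.006,0.0049,0,0,0,0.12,0],[0.0054,0.0057,0,0,0,0.12,0],[0,0,0,0,0,0,0]]]'
```

```text
clock: 12.25
tcp_pos: [0.582, -0.2616, 0.2195]
tool_rot: [0.992, -0.129, 0.004, -0.007]
force: [-3.2, -1.1, -2.0]
opening: 0.0003
```

```bash
python3 -m jog '[[[0.002,0.006,-0.001,0,0,0.05,0],[0.0005,0.006,0,0,0,0.03,0],[0,0,0,0,0,0,0]]]'; python3 -m jog '[[[0.0003,0.004,0,0,0,0.02,0],[0.0003,0.003,0,0,0,0,0]]]'
```

```text
clock: 12.55
tcp_pos: [0.5838, -0.2594, 0.2211]
tool_rot: [0.996, -0.086, 0.003, 0.004]
force: [-1.2, 0.5, -0.7]
opening: 0.0001
clock: 12.75
tcp_pos: [0.5844, -0.2559, 0.2228]
tool_rot: [0.997, -0.075, 0.002, 0.008]
force: [-6.8, -9.8, -2.9]
opening: 0.0004
```

```bash
python3 -m jog '[[[0,0,-0.005,0,0,0,0],[0.0005,0.003,-0.003,0,0,0,0],[0.0005,0.003,0,0,0,0,0]]]'; python3 - <<'E'
from h import *
i,d=get_image("wrist");cv2.imwrite("pics/w6.png",i[:,:,::-1]);print(monitor.get_state()["force"])
E
```

```text
clock: 13.05
tcp_pos: [0.5849, -0.2551, 0.2195]
tool_rot: [0.997, -0.073, 0.002, 0.014]
force: [-6.1, -10.0, -6.6]
opening: 0.0005
[-8.41654217 -9.48785498 -2.30057087]
```

View pics/w6.png

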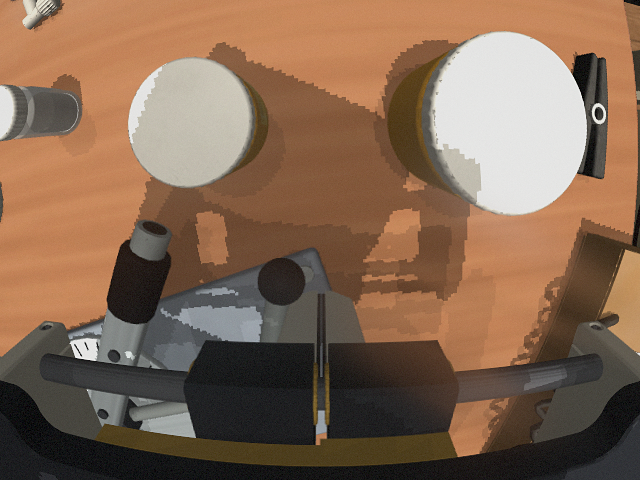

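The wrist view shows the knob at (282,282) swung round, and 10 N no longer moves it, so it is at its stop. The probe at (140,280) still points at the jar at (190,122). I retreat and verify from the top.

```bash
python3 -m jog '[[[-0.003,-0.02,0,0,0,0,0],[0,-0.005,0.03,0,0,0,0],[0,0,0.045,0,0,0,0],[0,0,0.045,0,0,0,0],[-0.03,-0.03,0.02,0,0,0,0],[-0.035,-0.03,0,0,0,0,0],[-0.035,-0.03,0,0,0,0,0],[-0.035,-0.03,0,0,0,0,0]]]'; python3 -m jog '[[[-0.035,-0.02,0,0,0,0,0],[-0.035,-0.02,0,0,0,0,0],[0,0,0,0,0,0,0]]]';  python3 -W ignore - <<'E'
from h import *
i,d=get_image("top");np.savez("pics/t4.npz",i=i,d=d);topaim("pics/t4.npz")
cv2.imwrite("pics/t4.png",cv2.resize(i[150:330,220:480,::-1],None,fx=3,fy=3,interpolation=cv2.INTER_CUBIC))
V=i.max(2);k=np.argwhere(V[215:240,375:402]<60)+[215,375];p=cast("top",k.mean(0)[::-1],.045)[0]
L=np.array([.533,-.2205]);print("knob",len(k),p,"lever joint",np.arctan2(p[1]-L[1],p[0]-L[0])-np.arctan2(L[1]+.1033,L[0]-.5102))
E
```

```text
clock: 13.9
tcp_pos: [0.4531, -0.3976, 0.3754]
tool_rot: [0.998, -0.064, 0.012, 0.019]
force: [-0.2, -0.6, 0.2]
opening: 0.0005
clock: 14.2
tcp_pos: [0.3792, -0.4423, 0.3804]
tool_rot: [0.998, -0.064, 0.015, 0.023]
force: [-0.0, 0.1, -0.4]
opening: 0.0004
cap [ 0.51021725 -0.10329559] probe [ 0.61599828 -0.17722075] 6587 jar [ 0.68109102 -0.22215498] wt [ 0.473442   -0.07772825]
arm: cap-probe -0.6099543232504285 wt-probe -0.6093268530711199 wt-cap -0.6075189186031578 bolts -0.5998160003929875 cap-bolt -0.5978829385216049 jar -0.6077652236606192 jar(pv) -0.6063634460435587
knob 58 [ 0.60543129 -0.24587633  0.045     ] lever joint 1.0416700337671494
```

View pics/t4.png

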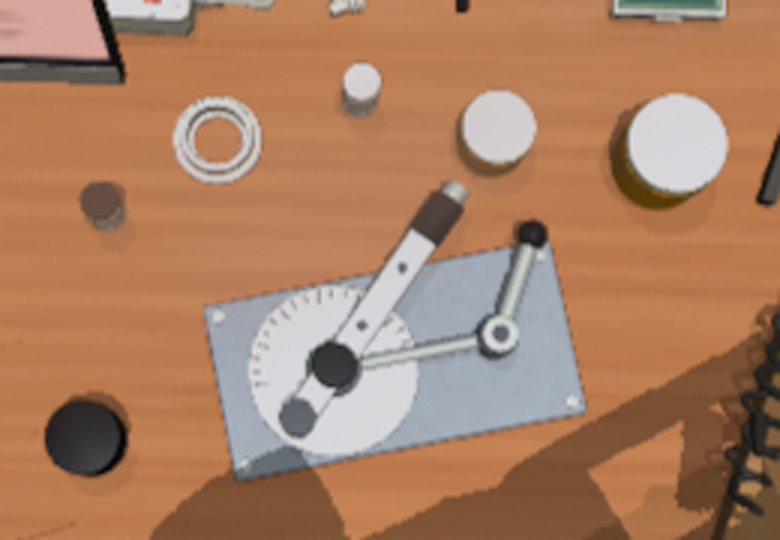

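The arm is still aimed and the samples are unmoved, but the lever works out at 1.04 rather than 1.22. I check the frame's heading from the plate.

```bash
python3 -W ignore - <<'E'
from h import *
g=lambda c,z:cast("top",np.array(c)/3-.33+[220,150],z)[0][:2]
an=lambda p,q:np.arctan2(q[1]-p[1],q[0]-p[0])
A,B,C,D=[g(c,.014) for c in((218,316),(541,255),(572,402),(246,465))]
print("plate screws -y headings",an(A,B),an(D,C),"x headings",an(D,A)-np.pi/2,an(C,B)-np.pi/2,A,B,C,D)
L=g((500,335),.052);k=g((532,234),.045);K=g((605,320),.045)
cap=np.array([.5102,-.1033]);print("boss",L,np.linalg.norm(L-cap),an(cap,L),"knob d",np.linalg.norm(k-L),np.linalg.norm(K-L),"heads",an(L,k),an(L,K))
z=np.load("pics/t4.npz");P=cloud("top",z["d"]);
for c in((500,335),(532,234),(516,284),(334,365)):
    u=np.round(np.array(c)/3-.33+[220,150]).astype(int);print(c,P[u[1],u[0]])
E
```

```text
plate screws -y headings -1.3865135555014367 -1.3837309541424092 x headings -1.3831892837057753 -1.386111967194529 [ 0.55045521 -0.01998221] [ 0.59448882 -0.25621708] [ 0.48698475 -0.27630025] [ 0.44235365 -0.04050416]
boss [ 0.53205432 -0.22107008] 0.11978064726742395 -1.3873157213199476 knob d 0.07729666802333775 0.07627929054928745 heads -0.3287585024157837 -1.424304248662676
(500, 335) [ 0.53230626 -0.2198691   0.05667321]
(532, 234) [ 0.60313662 -0.24489796  0.05371326]
(516, 284) [ 0.5694703  -0.23418915  0.04853454]
(334, 365) [ 0.51063723 -0.10354974  0.06764653]
```

The plate heading confirms it: the lever stands at about 1.06–1.1, short of 1.22. The tool was tilted and the finger may have wedged on the ball. I straighten the tool and push again nearer the boss.

```bash
python3 -m jog '[[[0.035,0.028,0,0.024,0.014,-0.04,0],[0.035,0.028,0,0.024,0.013,-0.04,0],[0.035,0.035,0,0,0,-0.04,0],[0.035,0.035,0,0,0,-0.02,0],[0.022,0.022,0,0,0,0,0],[0,0,0,0,0,0,0],[0,0,0,0,0,0,0]]]'
```

```text
clock: 14.95
tcp_pos: [0.5541, -0.2826, 0.3864]
tool_rot: [0.991, -0.133, 0.006, 0.001]
force: [0.0, -0.3, -0.1]
opening: 0.0003
```

```bash
python3 -m jog '[[[0.008,0.003,-0.045,0,0,0,0],[0,0,-0.045,0,0,0,0],[0,0,-0.045,0,0,0,0],[0,0,-0.03,0,0,0,0],[0,0,-0.008,0,0,0,0],[0,0,0,0,0,0,0]]]'; python3 -m jog '[[[0,0,0,0,0,0,0]]]'
```

```text
clock: 15.55
tcp_pos: [0.5627, -0.2806, 0.2136]
tool_rot: [0.991, -0.133, 0.011, 0.003]
force: [1.0, 0.5, 1.1]
opening: 0.0004
clock: 15.65
tcp_pos: [0.5629, -0.2813, 0.2148]
tool_rot: [0.991, -0.133, 0.012, 0.004]
force: [-0.7, -0.5, -0.7]
opening: 0.0007
```

```bash
python3 -m jog '[[[0.003,0.01,0,0,0,0,0],[0.003,0.009,0,0,0,0,0],[0.001,0.005,0,0,0,0,0],[0.001,0.005,0,0,0,0,0]]]'; python3 -m jog '[[[0.001,0.005,0,0,0,0.02,0],[0.0008,0.005,0,0,0,0.02,0]]]'; python3 -m jog '[[[0.0008,0.005,0,0,0,0.02,0],[0.0008,0.005,0,0,0,0.02,0]]]'
```

```text
clock: 16.05
tcp_pos: [0.573, -0.2528, 0.2211]
tool_rot: [0.991, -0.134, 0.016, 0.007]
force: [-6.2, -17.6, -4.2]
opening: 0.0004
clock: 16.25
tcp_pos: [0.574, -0.2492, 0.2233]
tool_rot: [0.994, -0.111, 0.017, 0.016]
force: [-7.0, -15.6, 1.1]
opening: 0.0004
clock: 16.45
tcp_pos: [0.5753, -0.245, 0.2264]
tool_rot: [0.995, -0.09, 0.019, 0.023]
force: [-4.5, -10.1, 2.8]
opening: 0.0002
```

```bash
python3 -m jog '[[[-0.004,-0.02,0,0.02,0.015,0,0],[-0.002,-0.008,0,0.02,0.015,0,0],[0,0,0.03,0,0,0,0],[0,0,0.045,0,0,0,0],[0,0,0.045,0,0,0,0],[-0.03,-0.03,0.02,0,0,0,0],[-0.035,-0.03,0,0,0,0,0],[-0.035,-0.03,0,0,0,0,0]]]'; python3 -m jog '[[[-0.035,-0.03,0,0,0,0,0],[-0.035,-0.02,0,0,0,0,0],[-0.035,-0.02,0,0,0,0,0],[0,0,0,0,0,0,0]]]';  python3 -W ignore - <<'E'
from h import *
i,d=get_image("top");np.savez("pics/t5.npz",i=i,d=d);topaim("pics/t5.npz")
cv2.imwrite("pics/t5.png",cv2.resize(i[190:290,320:430,::-1],None,fx=7,fy=6,interpolation=cv2.INTER_CUBIC))
V=i.max(2);L=np.array([.5321,-.2210])
for zc in(.043,.05):
    k=np.argwhere(V[215:240,375:402]<60)+[215,375];p=cast("top",k.mean(0)[::-1],zc)[0];print("knob",len(k),p,"lever joint",np.arctan2(p[1]-L[1],p[0]-L[0])+1.386)
E
```

```text
clock: 17.25
tcp_pos: [0.4706, -0.3585, 0.376]
tool_rot: [0.996, -0.083, 0.005, 0.007]
force: [-0.3, -0.8, 0.3]
opening: 0.0007
clock: 17.65
tcp_pos: [0.359, -0.4319, 0.3796]
tool_rot: [0.996, -0.084, 0.007, 0.01]
force: [0.8, 1.0, -1.0]
opening: 0.0005
cap [ 0.51021196 -0.10330053] probe [ 0.61600748 -0.17721342] 6598 jar [ 0.68109829 -0.22215937] wt [ 0.47343341 -0.07773837]
arm: cap-probe -0.6098120874405513 wt-probe -0.6091859700639468 wt-cap -0.6073818553664666 bolts -0.5998160003929875 cap-bolt -0.5978007634536336 jar -0.6077286418450918 jar(pv) -0.6063609076901887
knob 58 [ 0.60574452 -0.24613015  0.043     ] lever joint 1.0571540897285445
knob 58 [ 0.60464822 -0.24524178  0.05      ] lever joint 1.0635172768773526
```

View pics/t5.png

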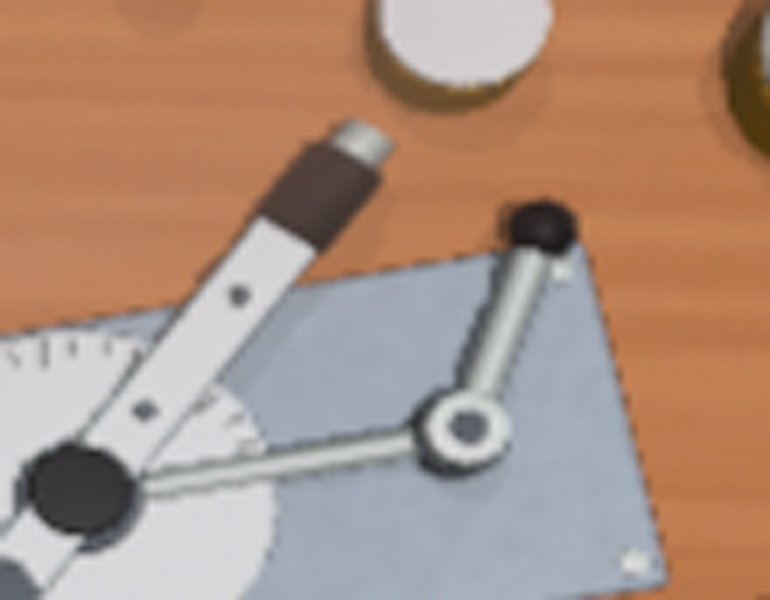

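Nothing visibly blocks it, and 18 N left it at exactly the same angle, which suggests a real stop with a zero offset from the plate. As a decisive test I push the ball itself from a different radius.

```bash
python3 -m jog '[[[0.037,0.0235,0,0.01,0.006,-0.04,0],[0.037,0.0235,0,0.01,0.006,-0.04,0],[0.037,0.0235,0,0,0,-0.03,0],[0.037,0.0235,0,0,0,-0.02,0],[0.037,0.0235,0,0,0,0,0],[0.03,0.014,0,0,0,0,0],[0,0,0,0,0,0,0],[0,0,0,0,0,0,0]]]'
```

```text
clock: 18.5
tcp_pos: [0.5892, -0.2829, 0.3817]
tool_rot: [0.989, -0.149, 0.003, -0.0]
force: [-1.0, -0.6, 0.8]
opening: 0.0005
```

```bash
python3 -m jog '[[[-0.003,-0.01,-0.045,0,0,0,0],[0,0,-0.045,0,0,0,0],[0,0,-0.045,0,0,0,0],[0,0,-0.025,0,0,0,0],[0,0,-0.005,0,0,0,0],[0,0,0,0,0,0,0]]]'; python3 -m jog '[[[0,0,0,0,0,0,0]]]'
```

```text
clock: 19.1
tcp_pos: [0.5833, -0.2921, 0.216]
tool_rot: [0.989, -0.149, 0.005, 0.002]
force: [0.5, 0.3, 0.3]
opening: 0.0006
clock: 19.2
tcp_pos: [0.5834, -0.2925, 0.2172]
tool_rot: [0.989, -0.149, 0.006, 0.002]
force: [-0.2, -0.3, -0.8]
opening: 0.0004
```

```bash
python3 -m jog '[[[0.003,0.009,0,0,0,0,0],[0.002,0.006,0,0.004,0,0,0],[0.001,0.004,-0.001,0.006,0,0,0],[0.001,0.005,-0.002,0.008,0.003,0,0]]]'; python3 -m jog '[[[0.001,0.006,-0.003,0.01,0.003,0,0],[0.001,0.007,-0.003,0.01,0.003,0,0]]]'; python3 -m jog '[[[0.002,0.008,-0.003,0.01,0.003,0,0]]]'
```

```text
clock: 19.6
tcp_pos: [0.5925, -0.2684, 0.2207]
tool_rot: [0.989, -0.149, 0.008, -0.004]
force: [-4.0, -17.0, 4.1]
opening: 0.0004
clock: 19.8
tcp_pos: [0.5938, -0.2663, 0.2207]
tool_rot: [0.989, -0.147, 0.007, 0.0]
force: [-14.4, -27.5, 9.7]
opening: 0.0005
clock: 19.9
tcp_pos: [0.5945, -0.2653, 0.2208]
tool_rot: [0.989, -0.147, 0.005, 0.003]
force: [-15.5, -27.9, 9.2]
opening: 0.0004
```

About 32 N on the ball (roughly 2 N m against 0.15 N m friction) does not move it, so this is the hard stop. I retreat and check once more.

```bash
python3 -m jog '[[[-0.005,-0.02,0,0,0,0,0],[-0.002,-0.01,0,0,0,0,0],[0,0,0.03,0,0,0,0],[0,0,0.045,0,0,0,0],[0,0,0.045,0,0,0,0],[-0.03,-0.03,0.02,0,0,0,0],[-0.035,-0.03,0,0,0,0,0],[-0.035,-0.03,0,0,0,0,0]]]'; python3 -m jog '[[[-0.035,-0.03,0,0,0,0,0],[-0.035,-0.02,0,0,0,0,0],[-0.035,-0.02,0,0,0,0,0],[0,0,0,0,0,0,0],[0,0,0,0,0,0,0]]]';  python3 -W ignore - <<'E'
from h import *
i,d=get_image("top");np.savez("pics/t6.npz",i=i,d=d);topaim("pics/t6.npz")
V=i.max(2);L=np.array([.5321,-.2210])
k=np.argwhere(V[215:240,375:402]<60)+[215,375];p=cast("top",k.mean(0)[::-1],.043)[0];print("knob",len(k),p,"lever joint",np.arctan2(p[1]-L[1],p[0]-L[0])+1.386)
a=np.load("pics/top0.npz")["i"]
for n,(x0,y0,x1,y1) in dict(jar=(362,172,405,215),vw=(325,165,352,195),vk=(240,203,268,232),hold=(270,175,312,215)).items():print(n,np.abs(a[y0:y1,x0:x1].astype(int)-i[y0:y1,x0:x1]).mean())
cv2.imwrite("pics/t6.png",cv2.resize(i[150:330,220:480,::-1],None,fx=3,fy=3,interpolation=cv2.INTER_CUBIC))
E
```

```text
clock: 20.7
tcp_pos: [0.4887, -0.382, 0.3662]
tool_rot: [0.99, -0.142, 0.006, 0.001]
force: [-1.2, -0.4, -0.2]
opening: 0.0002
clock: 21.2
tcp_pos: [0.378, -0.4547, 0.3668]
tool_rot: [0.99, -0.144, 0.008, -0.0]
force: [0.0, -0.1, 0.3]
opening: 0.0007
cap [ 0.5102206  -0.10328935] probe [ 0.61601029 -0.17721765] 6593 jar [ 0.6810947  -0.22215271] wt [ 0.47344811 -0.07773163]
arm: cap-probe -0.6099357826507869 wt-probe -0.6092768350818667 wt-cap -0.6073777444094473 bolts -0.5998160003929875 cap-bolt -0.5979649056116001 jar -0.6077799569272532 jar(pv) -0.6063444070473413
knob 58 [ 0.60574452 -0.24613015  0.043     ] lever joint 1.0571540897285445
jar 7.09122047953849
vw 6.111522633744856
vk 5.318965517241379
hold 6.345833333333333
```

View pics/t6.png

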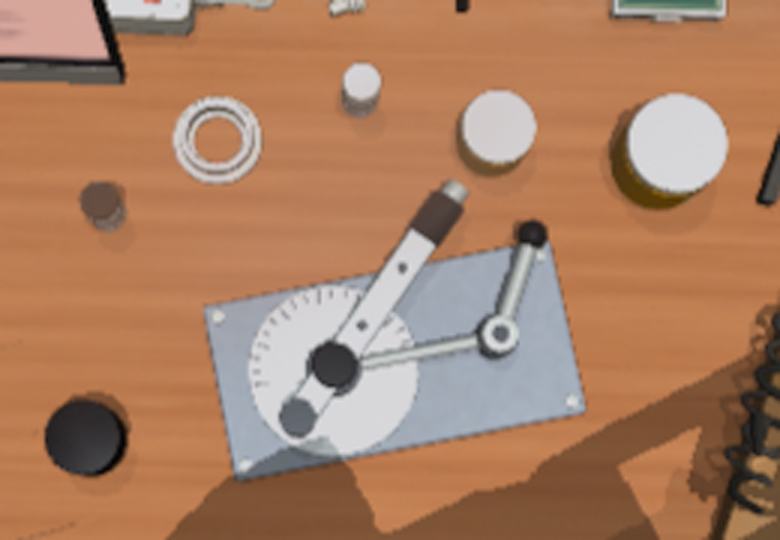

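The final view shows the probe at (437,215) pointing at the jar lid (498,128), the lever at its stop with the ball at (532,234), and the robot clear. I hand in.

```bash
python3 -c "
from cell import job
print(job.close_job())"
```

```text
the job is handed in; nothing more can be done
None
```

I pushed the detector arm round with the closed fingertips until its probe pointed at the smaller amber jar. Then I pushed the clamp lever away from the robot until it would turn no further, and handed in at about 21 s with the robot clear.

- **Aim:** in the last top view the arm heads about -0.609 rad and the jar centre lies at about -0.607 rad, within roughly 0.1–0.2°. A second estimate, from bolt positions read off an earlier view, gives about -0.598. That reading is coarse and I gave it less weight.
- **Order:** the aim was the same before and after the lever push.
- **Samples:** the jar's measured position stayed within 0.3 mm of the start. The vials and the holder look unmoved in the pictures.
- **Lever (a disagreement):** by the camera, relative to the plate, the lever ended at about 1.06 rad, not 1.22. I pushed it twice more, once at about 19 N and once on the ball at about 32 N (around 2 N m against 0.15 N m friction). It did not move, so I took this as the hard stop. Its start also read low, at -0.04 where 0 to 0.25 was stated, which fits a constant offset in my angle reading. I did not confirm that offset.

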